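# Press a glue block onto a rail in a cam jig and hold the pressure

### The job

The glue is already on the rail between the two pencil marks: stand the ash glue block upright in the jig's slot between those marks, beside the rail, and let go of it. Then swing the cam lever by its red knob to the cam's highest point, where the lever lies over the red line on the board and the block is pressed hard against the rail, and finish while still holding the lever there, because it springs back when released. Leave everything else on the bench where it is.

Things in the scene. Friction and masses are not known exactly. Their poses are not given: they have to be found in the camera images.
- block: The glue block to load: plain pale ash, upright, 60 (its x) x 22 (its y) x 50 mm tall (z), 40 to 65 g, two dark screw holes in its top. Origin: centre of its underside. At the start it stands on the bench right of the jig, the only piece there 50 mm tall (a dark and a flat brown offcut lie near it). It may go in either way round.
- jig: The cam jig, screwed to the bench: dark brown board 340 (x) x 250 (y) x 18 mm thick. Origin: centre of its underside; z up. In its frame (mm): aluminium fence along x at y 95..118, 50 high over the bench, end stop at x 153..169; the rail lies along the fence, then the slot for the block, the sliding shoe with its pad, and the cam. The red line runs on the board from the pivot to -x.
- rail: Pale ash rail lying loose on the board against the fence: 280 (x) x 40 (y) x 22 mm tall, its top 40 above the bench. Origin: centre of its underside; x along the jig's x. The glued face is its -y face; the two pencil marks cross its top at x 0 and x 80 mm, so the block's middle belongs at x 40 mm.
- seat (a point): Point on the board's top, 18 mm above the bench: where the centre of the block's underside lies when the block touches the rail midway between the marks, its long side along the rail. Axes as the jig's: rail at +y, pad at -y. The slot is open above and at both ends. Setting the block 2 to 3 mm short of the rail (-y) is fine: the pad pushes it home and squares it up.
- pad (a point): Middle of the face of the black rubber pad on the shoe, facing +y (to the rail), 28 mm above the bench. The pad is 60 mm long in x and 20 tall, its top 38 above the bench. Start: 28 mm from pad to rail. Metal shoe guides 36 high lie beside the shoe, outside the slot. The cam drives the pad to the rail; its springs (5 N/mm) press the block with 10 to 15 N at the high point.
- pivot (a point): Point on the cam's upright pivot axis, 48 mm above the bench; its nut's top is 68 above the bench. Axes as the jig's. The lever turns about it.
- knob: The upright red knob at the end of the steel cam lever: a revolving grip 24 mm in diameter and 50 mm tall that turns freely on its pin (so its own yaw means nothing). Origin: the knob's centre, 76 mm above the bench (knob from 51 to 101), 120 mm from the pivot axis; z up. The lever bar below it is 20 wide, its top 50 above the bench.
- cam (a joint): Lever angle, rad, growing clockwise seen from above. 0: fully back, pointing about to jig -y. 1.75: the cam's highest point, lever parallel to the fence, pointing to jig -x over the red line; past it the lift falls, stop at 2.15. Lift = 11 mm x (cos(q - 1.75) + 0.178). Start 0 to 0.25, kept by friction; swung further, a spring pulls it back when let go: 3 to 5 N at the knob.
- offcut_dark: Bystander: dark brown offcut 85 x 34 x 20 mm. Origin: centre of its underside.
- offcut_wedge: Bystander: flat mid-brown offcut 50 x 45 x 14 mm. Origin: centre of its underside.
- glue_bottle: Bystander: white glue bottle with a pointed nozzle, 56 mm in diameter, 195 mm tall. Origin: centre of its underside.
- ear_defenders: Bystander: grey and red ear defenders standing on their cups, about 80 x 180 x 190 mm tall. Origin: under the centre.
- dowel_tray: Bystander: yellow tray of dowels 115 x 80 x 45 mm. Origin: centre of its underside.
- mallet: Bystander: wooden mallet, head 65 x 120 x 70 mm, handle 230 mm long to its -x. Origin: under the head.
- pencil: Bystander: flat red carpenter's pencil 165 x 14 x 8 mm. Origin: centre of its underside.
Mind the look-alikes: they are no part of the job. Of the things like the block, leave any that is blue; of the rest the larger one is meant.

How it is judged:
On the way:
1. the block stands on the jig board in the slot beside the rail, between the pencil marks, let go, with the lever still back (x of block in the frame of rail between 0.03 and 0.05 m and y of block in the frame of rail between -0.044 and -0.028 m and z of block in the frame of rail below 0.003 m and angle between block's own z axis and vertical below 0.08 rad and contact force between the fingers and block below 0.1 N and value of joint cam below 0.6 rad), for 0.2 s.
At the end, for the whole second after the job is handed in: Lever held still by the fingers (over 1 N) at the cam's highest point (joint 1.75 +- 0.12); block upright on the board, square to and touching the rail (0.06 rad), pressed on it with over 7 N, within 10 mm of midway between the marks, untouched by the robot; rail at the fence (value of joint cam between 1.63 and 1.87 rad and velocity of joint cam between -0.1 and 0.1 rad/s and contact force between the fingers and knob above 1 N and contact force between block and rail above 7 N and contact force between each of the arm, the fingers and block below 0.1 N and x of block in the frame of rail between 0.03 and 0.05 m and y of block in the frame of rail between -0.0335 and -0.0285 m and z of block in the frame of rail between -0.003 and 0.003 m and angle between block's own z axis and vertical below 0.06 rad and angle between the x axis of block and the x axis of rail, either way round below 0.06 rad and linear speed of block below 0.01 m/s and distance between rail and jig between 0.07 and 0.085 m); the arm keeps its last pose, push and grip.
It fails at once if a bystander on the bench is moved by more than 30 mm (distance of any of offcut_dark, offcut_wedge, glue_bottle, ear_defenders, dowel_tray, mallet, pencil from where it was at the start of the episode above 0.03 m).
It fails at once if the rail is knocked out of its place at the fence by more than 15 mm (distance of rail from where it was at the start of the episode above 0.015 m).
It also fails if it takes over 54 s, if anything falls off the work surface, if the arm or the gripper's body presses on something with over 40 N, if the wrist force passes 120 N, or if a joint passes its speed limit or range.

### The arm

A 7-joint arm with a two-finger parallel gripper is mounted at the origin on the work surface. World frame = base frame: x ahead of the robot, y to its left, z up, the work surface at z = 0. Lengths are in m, angles in rad, forces in N, time in s.
With the tool pointing down it reaches from about 0.35 to 0.775 m from the base axis. Payload 3.1 kg.
Tool frame: the origin (TCP) lies on the centre line of the jaws, within the pads' length; the fingertips stand 14 mm ahead of it and the grasp point (between the pads) lies 5 mm behind it (bot.tip_reach is the distance from the TCP to the fingertips, in m); z points along the fingers, y is the line along which they close (so a half turn about z gives the same grasp; the last joint's range is limited). The gripper opens to 85 mm and grips with 20 to 120 N. Pads are 22 mm wide; open, the fingers measure 114 mm over their backs; the gripper's body (76 mm by 85 mm) begins 54 mm behind the grasp point. The pads swing forward as they close: fully open they stand 13 mm farther back than shut.
Start: joints at [-1.207, 0.311, 0.014, 1.512, -0.004, 1.319, -0.027], TCP at [0.217, 0.505, 0.245] pointing down, gripper open.
Joint ranges: [-2.7, 2.7], [-0.3, 1.91], [-1.27, 1.3], [0.12, 2.57], [-1.44, 4.58], [0.2, 2.03], [-3.05, 3.05]. Speed limits (rad/s): [2.79, 2.79, 3.14, 3.14, 3.14, 3.14, 3.14].

### API

Orientations are given as [roll, pitch, yaw] about the fixed x, y, z axes, in that order (R = Rz(yaw) Ry(pitch) Rx(roll)).
In Python, from cell import bot, cams gives the robot as it stands.
- The arm moves only by the shell command python3 -m pendant 'ROWS' [FORCE]. ROWS is JSON, a list of rows, each a list of 7 numbers: the shift along the tool's x, y, z in m, then the turn, a rotation vector about the tool's x, y, z in rad, then the opening in per cent of the stroke, from 0 (shut) to 100 (fully open). A call has 1 to 12 rows; each row is the pose to reach, as a shift and turn from the pose commanded when the call began, along the tool's axes at that moment; what a row does not reach only later rows make up. A row lasts 1/8 s, in which the tool goes at most 62.5 mm and 10.7 degrees, less where a joint would pass 70% of its speed; a pose out of reach is approached as far as the arm can. A call with a gripper value outside its range is refused whole. The fingers move at their own pace and stop on an object; FORCE is the grip in N (left out, the last holds). Time passes only in rows, so rows that repeat a pose let the fingers close. It gives the time, the measured TCP pose, the force, the opening and the grip force at its end, in the units of the state.
- bot.get_obs(): the state, without advancing time (a new reading comes with each control period).
- cams.capture(name): name is "side" or "top"; returns the picture (400x640x3 uint8, blue, green, red); there is no depth.
- cams.camera_params(name): a dict with "fx", "fy", "cx", "cy" (pixels), "camera_from_world" (4x4, takes a point from world to camera coordinates). Camera axes: x right, y down, z forward; pixel columns grow to the right and rows downward; lengths in m; the calibration is good to about 2 mm. A picture is of the moment at which its call begins. camera_params takes no time and is no camera call.
- bot.close_job(): hands the job in; it is judged then, once.
The state is a dict: "time": time; "joint_pos": joint angles; "qvel": joint speeds; "effort": joint torques, N m; "eef_pos": TCP position; "tool_rot": TCP orientation; "contact_force": force on the tool from outside, world axes, zero at the start; "moment": the same for the moment, N m; "finger_gap": finger opening in m; "grip_force": force on a finger pad.
Only numpy, scipy, OpenCV 4.12 (cv2) and the standard library are available. Lean on these libraries where they do the work, as an engineer would, in place of code of your own. Each camera call takes 0.05 s, during which the arm holds its last target. There are 200 camera calls.

## Working session

There is one attempt and no reset: what is moved stays moved. The work goes in short steps, Python scripts to look and compute and a shell command to move; the robot and the scene stay as the last step left them, time stands still between calls to the robot, and variables do not carry over. Pictures are saved under pics/ and viewed, at most 10 in all, crops included, and the job is handed in when it is done.

```bash
mkdir -p pics
python3 - <<'E'
from cell import bot,cams
import cv2
for n in("top","side"):
    cv2.imwrite(f"pics/{n}0.png",cams.capture(n)); p=cams.camera_params(n); print(n,p)
o=bot.get_obs(); print(o)
E
```

```text
top {'fx': 370.9012328085233, 'fy': 370.9012328085233, 'cx': 320.4465167935738, 'cy': 191.60190924418126, 'camera_from_world': array([[-1.89077420e-02, -9.99820847e-01,  8.78143847e-04,
         4.31354547e-02],
       [-9.98073822e-01,  1.88227848e-02, -5.91130083e-02,
         5.45531962e-01],
       [ 5.90858889e-02, -1.99414590e-03, -9.98250911e-01,
         1.37079938e+00],
       [ 0.00000000e+00,  0.00000000e+00,  0.00000000e+00,
         1.00000000e+00]])}
side {'fx': 364.4819850996662, 'fy': 364.4819850996662, 'cx': 329.98188268558766, 'cy': 196.5065481299749, 'camera_from_world': array([[ 0.98173985, -0.19014196, -0.00573599, -0.52907567],
       [-0.12420632, -0.61787973, -0.7764003 ,  0.16612849],
       [ 0.14408212,  0.76293556, -0.63021399,  1.0979758 ],
       [ 0.        ,  0.        ,  0.        ,  1.        ]])}
{'time': 0.1, 'joint_pos': array([-1.20666474,  0.31163987,  0.0140083 ,  1.51290938, -0.00443452,
        1.31922562, -0.02720196]), 'qvel': array([-0.00078063, -0.00119964, -0.00117234, -0.00496392,  0.00226814,
        0.00038663, -0.00134868]), 'effort': array([ 9.31046634e-04, -3.80858624e+01,  1.46810738e-01, -2.31242019e+01,
        1.22765327e-02,  8.13481514e-03, -1.54061485e-05]), 'eef_pos': array([0.21686181, 0.50474651, 0.24432779]), 'tool_rot': array([-3.13944232e+00,  6.10548077e-05,  2.73581242e+00]), 'contact_force': array([ 1.37055992, -0.00603735,  0.8956983 ]), 'moment': array([ 0.08050618, -0.02429417,  0.02409404]), 'grip_force': 0.0, 'finger_gap': 0.08503696839228633}
```

View pics/top0.png

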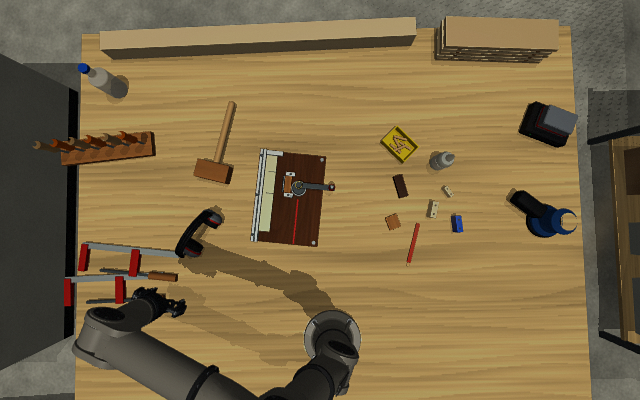

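View pics/side0.png

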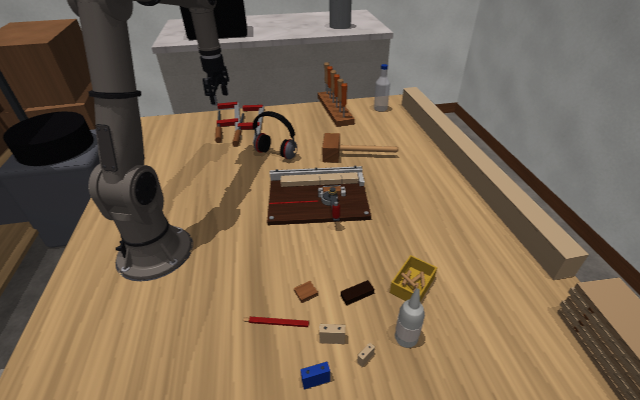

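The top view shows the jig at about (290,197), fence to the left (+y), lever pointing right with its knob at (332,186). The pale block is at (432,209), with a smaller pale decoy at (447,191) and a blue one at (457,223). I'll enlarge these next.

Run:
```python
import cv2,numpy as np
t=cv2.imread("pics/top0.png");s=cv2.imread("pics/side0.png")
r=lambda im,x,y,w,h,k:cv2.resize(im[y:y+h,x:x+w],None,fx=k,fy=k,interpolation=cv2.INTER_CUBIC)
a=r(t,245,140,100,115,5) #500x575
b=r(t,412,180,50,57,5)   #250x285
c=r(s,305,310,50,57,5)
b=np.vstack([b,c]); h=min(a.shape[0],b.shape[0])
cv2.imwrite("pics/z0.png",np.hstack([a[:h],b[:h]]))
```

```text
(no output)
```

View pics/z0.png

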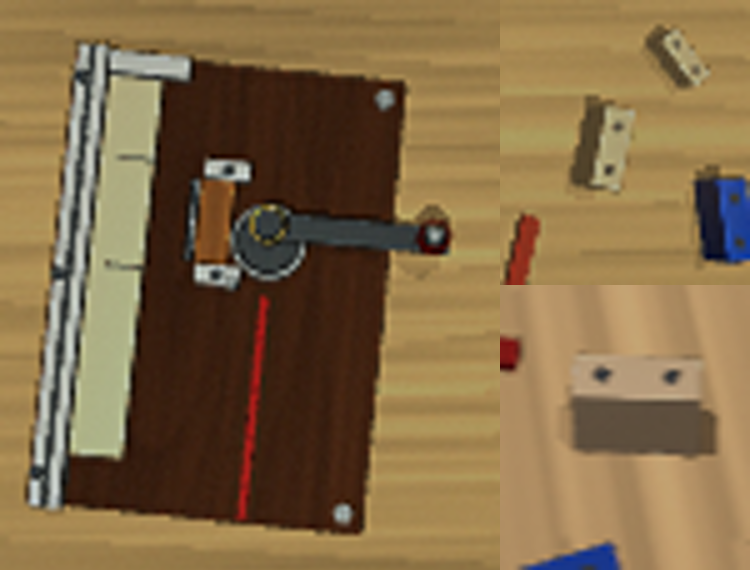

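```bash
cat > h.py <<'E'
import numpy as np
from cell import bot,cams
P={n:cams.camera_params(n) for n in("top","side")}
def ray(n,uv,z):
    p=P[n];T=p["camera_from_world"];R=T[:3,:3];c=-R.T@T[:3,3]
    d=R.T@np.array([(uv[0]-p["cx"])/p["fx"],(uv[1]-p["cy"])/p["fy"],1]);return c+d*(z-c[2])/d[2]
def proj(n,X):
    p=P[n];q=p["camera_from_world"]@np.append(X,1);return q[0]/q[2]*p["fx"]+p["cx"],q[1]/q[2]*p["fy"]+p["cy"]
def frm(n,x0,y0,k,u,v,z,ou=0,ov=0): return ray(n,(x0+(u-ou+.5)/k-.5,y0+(v-ov+.5)/k-.5),z)
E
python3 - <<'E'
from h import *
from scipy.optimize import least_squares
np.set_printoptions(precision=4,suppress=True)
J=lambda u,v,z:frm("top",245,140,5,u,v,z)
# rail x-offset unknown (xr); points: crop px, jig xy, weights
obs=[((405,82,.018),(.17,-.125)),((362,533,.018),(-.17,-.125)),((28,507,.05),(None,.118)),((80,43,.05),(None,.118)),
((123,458,.04),('r-.14',.055)),((162,80,.04),('r.14',.055)),((153,158,.04),('r.08',None)),((140,267,.04),('r0.0',None))]
W=[J(*o[0]) for o in obs]
def f(p):
    c,s=np.cos(p[2]),np.sin(p[2]);r=[]
    for w,(o,t) in zip(W,obs):
        d=w[:2]-p[:2];x=c*d[0]+s*d[1];y=-s*d[0]+c*d[1]
        if t[0] is not None: r.append(x-(p[3]+float(t[0][1:]) if isinstance(t[0],str) else t[0]))
        if t[1] is not None: r.append(y-t[1])
    return r
s=least_squares(f,[.5,.1,0,0]);p=s.x;print(p,np.array(f(p))*1e3)
c,q=np.cos(p[2]),np.sin(p[2]);R=np.array([[c,-q],[q,c]])
seat=p[:2]+R@[p[3]+.04,.055-.011];print("seat",seat)
kn=J(434,236,.101);pv=J(270,223,.068);print("knob",kn,"pivot",pv,np.linalg.norm((kn-pv)[:2]), R.T@(pv[:2]-p[:2]),R.T@(kn-pv)[:2])
B=lambda u,v,z:frm("top",412,180,5,u,v,z,500,0)
S=lambda u,v,z:frm("side",305,310,5,u,v,z,500,285)
for F,h in((B,[(618,127),(608,170)]),(S,[(672,377),(602,375)])):
    a,b=[F(*x,.05) for x in h];print("block",(a+b)/2,np.arctan2(*(a-b)[1::-1]),np.linalg.norm(a-b))
E
```

```text
[ 0.5262  0.1535 -0.1164  0.0103] [-1.0275  1.2679  1.0275  0.4972 -0.0885 -1.3644 -0.1587 -0.4734 -0.7712
  0.1612  0.9541 -0.0242]
seat [0.5813 0.1913]
knob [ 0.5574 -0.0058  0.101 ] pivot [0.5714 0.1111 0.068 ] 0.11775740616132409 [ 0.0498 -0.0368] [-0.0003 -0.1178]
block [ 0.472  -0.3797  0.05  ] -0.2648323354452186 0.0322274340586526
block [ 0.4703 -0.3805  0.05  ] -0.226164495099248 0.032430583333483066
```

The side and top views agree on the block to 2 mm, and the jig fit residuals are about 1 mm. I'll use a planner helper to get the shifts, and I'll type the rows myself.

```bash
cat >> h.py <<'E'
from scipy.spatial.transform import Rotation as Ro
def go(pos,yaw):
    o=bot.get_obs();R=Ro.from_euler('xyz',o["tool_rot"]);T=Ro.from_euler('xyz',[np.pi,0,yaw])
    print(np.round(R.inv().apply(np.array(pos)-o["eef_pos"]),4),np.round((R.inv()*T).as_rotvec(),3))
E
python3 -c "
from h import *
go([.43,.08,.30],2.897);go([.471,-.38,.13],2.897)"
```

```text
[-0.3635 -0.3062 -0.055 ] [-0.002 -0.    -0.161]
[-0.5827 -0.7123  0.1159] [-0.002 -0.    -0.161]
```

```bash
python3 -m pendant '[[-0.364,-0.306,-0.055,0,0,-0.16,70],[-0.364,-0.306,-0.055,0,0,-0.16,70],[-0.364,-0.306,-0.055,0,0,-0.16,70],[-0.364,-0.306,-0.055,0,0,-0.16,70],[-0.364,-0.306,-0.055,0,0,-0.16,70],[-0.364,-0.306,-0.055,0,0,-0.16,70],[-0.364,-0.306,-0.055,0,0,-0.16,70],[-0.583,-0.712,0.116,0,0,-0.16,70],[-0.583,-0.712,0.116,0,0,-0.16,70],[-0.583,-0.712,0.116,0,0,-0.16,70],[-0.583,-0.712,0.116,0,0,-0.16,70],[-0.583,-0.712,0.116,0,0,-0.16,70]]'; python3 -c "
from h import *
go([.471,-.38,.13],2.897)"
```

```text
time: 1.6
eef_pos: [0.4476, -0.1786, 0.1962]
tool_rot: [3.141, 0.0, 2.897]
contact_force: [1.6, 1.1, 0.2]
finger_gap: 0.0599
grip_force: 0.0
[-0.0715 -0.1897  0.066 ] [ 0.001  0.    -0.   ]
```

```bash
python3 -m pendant '[[-0.0715,-0.19,0.066,0,0,0,65],[-0.0715,-0.19,0.066,0,0,0,65],[-0.0715,-0.19,0.066,0,0,0,65],[-0.0715,-0.19,0.066,0,0,0,65],[-0.0715,-0.19,0.066,0,0,0,65],[-0.0715,-0.19,0.116,0,0,0,65],[-0.0715,-0.19,0.156,0,0,0,65],[-0.0715,-0.19,0.156,0,0,0,65],[-0.0715,-0.19,0.156,0,0,0,65]]' 40
python3 - <<'E'
from h import *
import cv2
go([.471,-.38,.04],2.897)
im=cams.capture("side")[290:390,270:410]
cv2.imwrite("pics/g.png",cv2.resize(im,None,fx=5,fy=5,interpolation=cv2.INTER_CUBIC))
E
```

```text
time: 2.72
eef_pos: [0.4721, -0.3788, 0.0427]
tool_rot: [-3.141, 0.002, 2.897]
contact_force: [0.4, -0.9, -0.8]
finger_gap: 0.0559
grip_force: 0.0
[ 0.0008 -0.0014  0.0027] [-0.001  0.002  0.   ]
```

View pics/g.png

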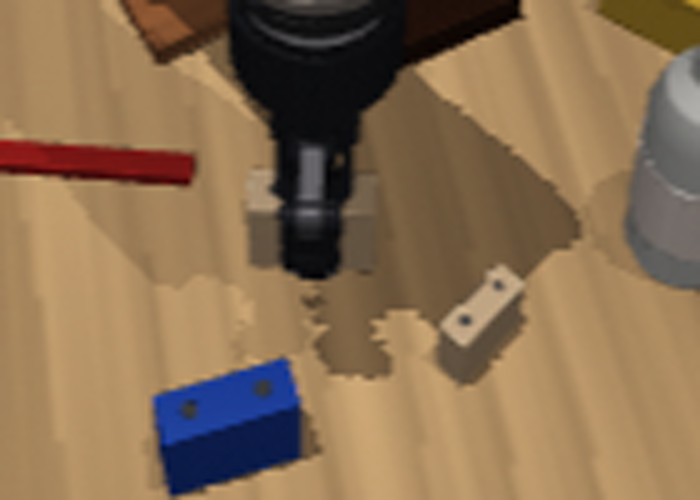

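The fingers straddle the block: the near finger is at (312,220), and the block spans 250 to 378. Closing and lifting.

```bash
python3 -m pendant '[[0.001,-0.001,0.002,0,0,0,0],[0.001,-0.001,0.002,0,0,0,0],[0.001,-0.001,0.002,0,0,0,0],[0.001,-0.001,0.002,0,0,0,0],[0.001,-0.001,0.002,0,0,0,0],[0.001,-0.001,-0.05,0,0,0,0],[0.001,-0.001,-0.11,0,0,0,0],[0.001,-0.001,-0.11,0,0,0,0]]' 40; python3 -c "
from h import *
go([.5813,.1913,.2],3.0252)"
```

```text
time: 3.78
eef_pos: [0.4719, -0.383, 0.1565]
tool_rot: [-3.137, 0.01, 2.896]
contact_force: [-0.1, -1.0, -0.4]
finger_gap: 0.0217
grip_force: 39.7
[ 0.0332  0.5834 -0.0468] [-0.006  0.01  -0.13 ]
```

```bash
python3 -m pendant '[[0.033,0.581,-0.03,-0.006,0.01,-0.13,0],[0.033,0.581,-0.03,-0.006,0.01,-0.13,0],[0.033,0.581,-0.03,-0.006,0.01,-0.13,0],[0.033,0.581,-0.03,-0.006,0.01,-0.13,0],[0.033,0.581,-0.03,-0.006,0.01,-0.13,0],[0.033,0.581,-0.03,-0.006,0.01,-0.13,0],[0.033,0.581,-0.03,-0.006,0.01,-0.13,0],[0.033,0.581,-0.03,-0.006,0.01,-0.13,0],[0.033,0.581,-0.03,-0.006,0.01,-0.13,0],[0.033,0.581,-0.03,-0.006,0.01,-0.13,0],[0.033,0.581,-0.03,-0.006,0.01,-0.13,0],[0.033,0.581,-0.03,-0.006,0.01,-0.13,0]]'; python3 -c "
from h import *
go([.5811,.1887,.075],3.0252)"
```

```text
time: 5.28
eef_pos: [0.5787, 0.1884, 0.1803]
tool_rot: [3.138, -0.01, 3.022]
contact_force: [-0.2, -0.7, -0.4]
finger_gap: 0.021
grip_force: 39.7
[-0.0034  0.0002  0.1053] [ 0.004 -0.01  -0.003]
```

```bash
python3 -m pendant '[[-0.003,0,0.05,0.002,-0.005,-0.003,0],[-0.003,0,0.09,0.002,-0.005,-0.003,0],[-0.003,0,0.093,0.002,-0.005,-0.003,0],[-0.003,0,0.093,0.002,-0.005,-0.003,0],[-0.003,0,0.093,0.002,-0.005,-0.003,0]]'
python3 - <<'E'
from h import *
import cv2
go([.5811,.1887,.059],3.0252)
a=cams.capture("side")[150:235,255:380];b=cams.capture("top")[140:260,245:345]
r=lambda i:cv2.resize(i,None,fx=5,fy=5,interpolation=cv2.INTER_CUBIC)
cv2.imwrite("pics/p.png",r(a)); cv2.imwrite("pics/pt.png",r(b))
E
```

```text
time: 5.9
eef_pos: [0.5829, 0.1918, 0.0904]
tool_rot: [3.135, -0.0, 3.028]
contact_force: [0.6, -0.7, 0.2]
finger_gap: 0.0212
grip_force: 39.7
[ 0.0014 -0.0035  0.0314] [ 0.006 -0.     0.003]
```

View pics/p.png

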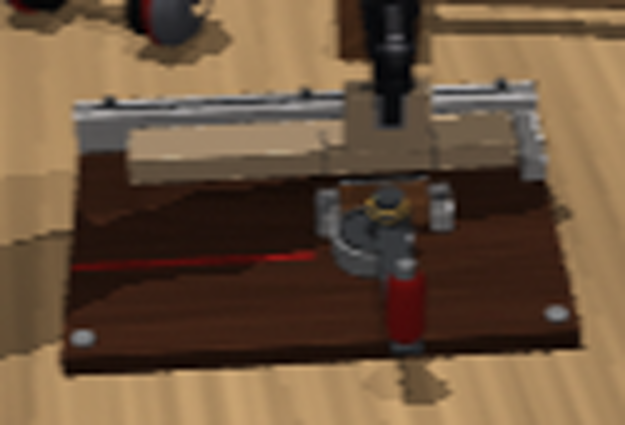

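Run:
```python
from h import *
p=np.array([.5262,.1535]);th=-.1164;R=np.array([[np.cos(th),-np.sin(th)],[np.sin(th),np.cos(th)]])
c=lambda uv:np.round([(uv[0]-255+.5)*5-.5,(uv[1]-150+.5)*5-.5]).astype(int)
for x in(.0103,.0903):
  for y in(.055,.095): print("mark",x,y,c(proj("side",np.append(p+R@[x,y],.04))))
t=bot.get_obs()["eef_pos"];
for z in(.05,.10):
  for x in(-.03,.03): print("block front",z,x,c(proj("side",np.append(t[:2]+R@[x,-.011],t[2]-.0404+z-.05))))
for x in(-.14,.14):print("rail end",c(proj("side",np.append(p+R@[.0103+x,.055],.04))))
```

```text
mark 0.0103 0.055 [327 151]
mark 0.0103 0.095 [324 118]
mark 0.0903 0.055 [438 145]
mark 0.0903 0.095 [433 113]
block front 0.05 -0.03 [344 157]
block front 0.05 0.03 [429 153]
block front 0.1 -0.03 [343  98]
block front 0.1 0.03 [429  94]
rail end [131 160]
rail end [521 141]
```

View pics/pt.png

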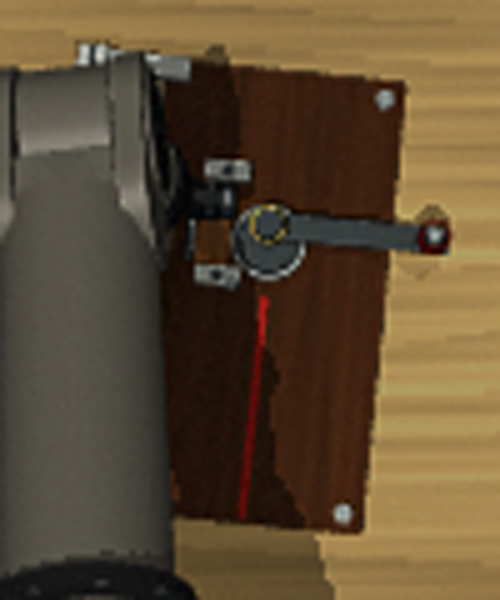

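The side view shows the block over the slot between the marks, at (345..432), against predicted marks at 327 and 438. The rail and fit agree to about 1 to 2 mm. I'll align first, then lower.

```bash
python3 -m pendant '[[0.003,-0.0032,0.002,0.006,0,0.003,0],[0.003,-0.0032,0.002,0.006,0,0.003,0],[0.003,-0.0032,0.002,0.006,0,0.003,0],[0.003,-0.0032,0.002,0.006,0,0.003,0],[0.003,-0.0032,0.002,0.006,0,0.003,0],[0.003,-0.0032,0.002,0.006,0,0.003,0]]'; python3 -c "
from h import *
go([.580,.1885,.059],3.0252)"
```

```text
time: 6.75
eef_pos: [0.5777, 0.1894, 0.0858]
tool_rot: [-3.14, -0.005, 3.026]
contact_force: [0.3, 1.0, -0.6]
finger_gap: 0.021
grip_force: 39.7
[-0.0025 -0.0006  0.0268] [-0.001 -0.005  0.001]
```

```bash
python3 -m pendant '[[-0.001,-0.0005,0.008,0,0,0,0],[-0.001,-0.0005,0.015,0,0,0,0],[-0.001,-0.0005,0.02,0,0,0,0],[-0.001,-0.0005,0.023,0,0,0,0],[-0.001,-0.0005,0.026,0,0,0,0],[-0.001,-0.0005,0.026,0,0,0,0],[-0.001,-0.0005,0.026,0,0,0,0]]'; python3 -c "
from h import *
go([.580,.1885,.059],3.0252)"
```

```text
time: 7.62
eef_pos: [0.5787, 0.1888, 0.0601]
tool_rot: [-3.14, -0.004, 3.026]
contact_force: [-0.2, 0.9, -0.1]
finger_gap: 0.0214
grip_force: 39.7
[-0.0014 -0.0002  0.0011] [-0.001 -0.004  0.001]
```

```bash
python3 -m pendant '[[0,0,0.001,0,0,0,0],[0,0,0.002,0,0,0,0],[0,0,0.002,0,0,0,0],[0,0,0.002,0,0,0,0]]'
```

```text
time: 8.12
eef_pos: [0.5786, 0.1888, 0.0583]
tool_rot: [-3.141, -0.004, 3.026]
contact_force: [-1.0, -0.3, 3.7]
finger_gap: 0.0211
grip_force: 40.0
```

Board contact is 3.7 N. Releasing, partly open only, and rising.

```bash
python3 -m pendant '[[0,0,0,0,0,0,45],[0,0,0,0,0,0,45],[0,0,0,0,0,0,45],[0,0,0,0,0,0,45],[0,0,-0.02,0,0,0,45],[0,0,-0.06,0,0,0,45],[0,0,-0.12,0,0,0,45],[0,0,-0.12,0,0,0,45]]'
python3 - <<'E'
from h import *
import cv2
go([.557,-.005,.18],3.0252)
a=cams.capture("side")[150:235,255:380]
cv2.imwrite("pics/r.png",cv2.resize(a,None,fx=6,fy=6,interpolation=cv2.INTER_CUBIC))
E
```

```text
time: 9.12
eef_pos: [0.5831, 0.1892, 0.184]
tool_rot: [3.138, 0.007, 3.026]
contact_force: [0.6, -0.2, 0.6]
finger_gap: 0.0385
grip_force: 0.0
[ 0.0035 -0.196   0.0032] [0.004 0.007 0.001]
```

View pics/r.png

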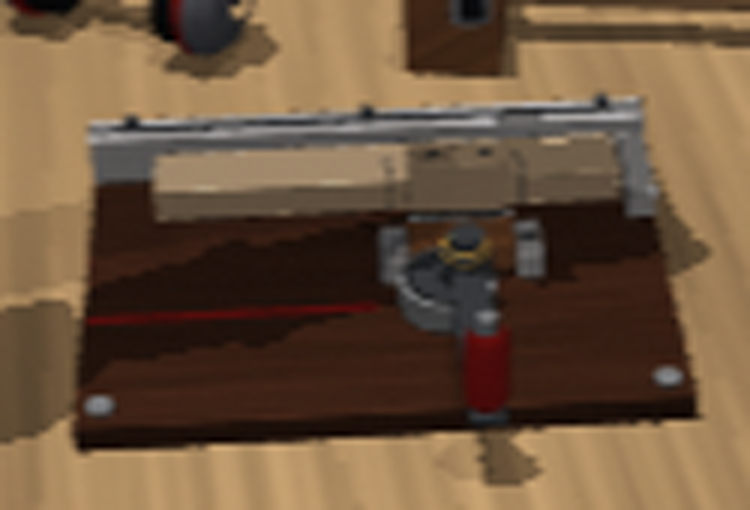

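The block stands in the slot at (405..515, 140..205) between the marks at 390 and 521, and the lever is still back. Next, the knob.

```bash
python3 -m pendant '[[0.0035,-0.197,0.003,0.004,0.007,0,80],[0.0035,-0.197,0.003,0.004,0.007,0,80],[0.0035,-0.197,0.003,0.004,0.007,0,80],[0.0035,-0.197,0.003,0.004,0.007,0,80],[0.0035,-0.197,0.003,0.004,0.007,0,80],[0.0035,-0.197,0.003,0.004,0.007,0,80]]' 60; python3 -c "
from h import *
go([.557,-.006,.073],3.0252)"
```

```text
time: 9.93
eef_pos: [0.5528, -0.0035, 0.1742]
tool_rot: [-3.138, -0.013, 3.03]
contact_force: [0.7, 0.9, -0.7]
finger_gap: 0.0685
grip_force: 0.0
[-0.0058 -0.0016  0.1012] [-0.004 -0.013  0.005]
```

```bash
python3 -m pendant '[[-0.002,-0.001,0.05,0,-0.006,0,80],[-0.002,-0.001,0.1,0,-0.006,0,80],[-0.002,-0.001,0.1,0,-0.006,0,80],[-0.002,-0.001,0.1,0,-0.006,0,80],[-0.002,-0.001,0.1,0,-0.006,0,0],[-0.002,-0.001,0.1,0,-0.006,0,0],[-0.002,-0.001,0.1,0,-0.006,0,0],[-0.002,-0.001,0.1,0,-0.006,0,0],[-0.002,-0.001,0.1,0,-0.006,0,0]]' 60
python3 - <<'E'
from h import *
o=bot.get_obs();k=o["eef_pos"];pv=np.array([.5714,.1111]);th=-.1164
d=k[:2]-pv;r=np.linalg.norm(d);a0=np.arctan2(d[1],d[0]);aend=th-np.pi
print(r,"q",1.75-((a0-aend)%(2*np.pi)))
R=Ro.from_euler('xyz',o["tool_rot"])
for q in np.linspace(a0,a0-((a0-aend)%(2*np.pi)),13): print(np.round(R.inv().apply(np.append(pv+.12*np.array([np.cos(q),np.sin(q)])-k[:2],0)),4))
E
```

```text
time: 11.05
eef_pos: [0.5551, -0.0067, 0.0769]
tool_rot: [-3.139, -0.002, 3.027]
contact_force: [-0.1, 3.2, 5.1]
finger_gap: 0.0223
grip_force: 58.7
0.1188905237292026 q 0.20073302128502113
[ 0.     -0.0011  0.    ]
[0.0154 0.0002 0.    ]
[0.0306 0.0036 0.0001]
[0.0451 0.0088 0.0001]
[0.0589 0.0159 0.0001]
[0.0716 0.0247 0.0001]
[0.0831 0.0351 0.0001]
[0.0932 0.0468 0.0001]
[1.017e-01 5.980e-02 1.000e-04]
[0.1084 0.0737 0.    ]
[0.1133 0.0884 0.    ]
[ 0.1163  0.1036 -0.    ]
[ 1.173e-01  1.190e-01 -1.000e-04]
```

The knob is gripped at q≈0.20. Swinging the first half.

```bash
python3 -m pendant '[[0.0154,0.0005,-0.002,0,0,0,0],[0.0306,0.0036,-0.002,0,0,0,0],[0.0451,0.0088,-0.002,0,0,0,0],[0.0589,0.0159,-0.002,0,0,0,0],[0.0716,0.0247,-0.002,0,0,0,0],[0.0831,0.0351,-0.002,0,0,0,0],[0.0932,0.0468,-0.002,0,0,0,0],[0.0932,0.0468,-0.002,0,0,0,0],[0.0932,0.0468,-0.002,0,0,0,0]]'
python3 - <<'E'
from h import *
o=bot.get_obs();k=o["eef_pos"];pv=np.array([.5714,.1111]);th=-.1164
d=k[:2]-pv;r=np.linalg.norm(d);a0=np.arctan2(d[1],d[0]);aend=th-np.pi
print(r,"q",1.75-((a0-aend)%(2*np.pi)))
R=Ro.from_euler('xyz',o["tool_rot"])
for q in np.linspace(a0,a0-((a0-aend)%(2*np.pi)),6): print(np.round(R.inv().apply(np.append(pv+.12*np.array([np.cos(q),np.sin(q)])-k[:2],0)),4))
E
```

```text
time: 12.18
eef_pos: [0.4661, 0.0488, 0.0771]
tool_rot: [-3.136, -0.006, 3.025]
contact_force: [3.3, 0.4, -10.6]
finger_gap: 0.023
grip_force: 59.7
0.12240224656910681 q 1.099228174675539
[-0.0019  0.0015 -0.    ]
[ 0.0067  0.0145 -0.    ]
[ 0.0136  0.0285 -0.0001]
[ 0.0186  0.0433 -0.0002]
[ 0.0216  0.0586 -0.0002]
[ 0.0226  0.0742 -0.0003]
```

```bash
python3 -m pendant '[[0.0067,0.0145,0.001,0,0,0,0],[0.0136,0.0285,0.001,0,0,0,0],[0.0186,0.0433,0.001,0,0,0,0],[0.0216,0.0586,0.001,0,0,0,0],[0.0226,0.0742,0.001,0,0,0,0],[0.0226,0.0742,0.001,0,0,0,0],[0.0226,0.0742,0.001,0,0,0,0],[0.0226,0.0742,0.001,0,0,0,0]]'
python3 - <<'E'
from h import *
import cv2
o=bot.get_obs();k=o["eef_pos"];pv=np.array([.5714,.1111]);th=-.1164
d=k[:2]-pv;a0=np.arctan2(d[1],d[0]);aend=th-np.pi
x=(a0-aend)%(2*np.pi);print(np.linalg.norm(d),"q",1.75-(x-2*np.pi if x>np.pi else x))
a=cams.capture("side")[150:235,255:380];b=cams.capture("top")[140:260,245:345]
r=lambda i,k:cv2.resize(i,None,fx=k,fy=k,interpolation=cv2.INTER_CUBIC)
A=r(a,4);B=r(b,3);c=np.zeros((360,800,3),np.uint8);c[:340,:500]=A;c[:360,500:]=B
cv2.imwrite("pics/e.png",c)
E
```

```text
time: 13.18
eef_pos: [0.4482, 0.1237, 0.0768]
tool_rot: [-3.134, -0.016, 3.024]
contact_force: [-9.5, -2.1, 10.3]
finger_gap: 0.0228
grip_force: 61.5
0.12388368657046893 q 1.7358066297857464
```

View pics/e.png

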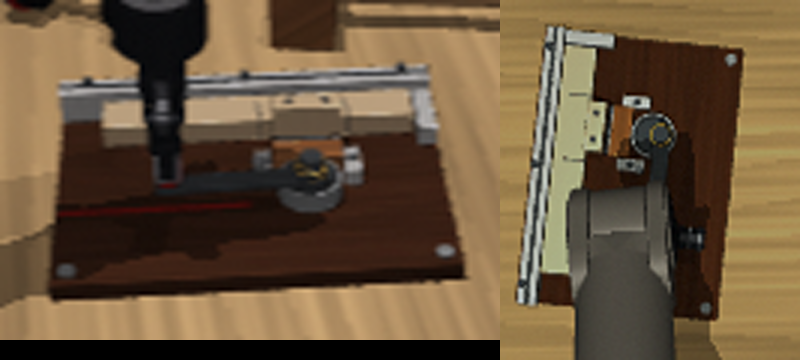

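The block is pressed on the rail between the marks, at (275..340, 100..135). The lever is parallel to the red line and the shoe is forward. I'll relax the radial strain a little, settle and check.

```bash
python3 -m pendant '[[-0.002,0.001,0,0,0,0,0],[-0.002,0.001,0,0,0,0,0],[-0.002,0.001,0,0,0,0,0],[-0.002,0.001,0,0,0,0,0],[-0.002,0.001,0,0,0,0,0],[-0.002,0.001,0,0,0,0,0]]'
python3 - <<'E'
from h import *
for i in range(2):
    cams.capture("top");o=bot.get_obs();d=o["eef_pos"][:2]-[.5714,.1111];print(1.75-((np.arctan2(d[1],d[0])+.1164+np.pi+1)%(2*np.pi)-1),np.abs(o["qvel"]).max())
E
```

```text
time: 14.02
eef_pos: [0.4482, 0.124, 0.0768]
tool_rot: [-3.133, -0.02, 3.024]
contact_force: [-13.2, -3.6, 15.3]
finger_gap: 0.0229
grip_force: 61.9
1.738131650990013 0.0014445680523707302
1.7382664235655128 0.0019422678528465329
```

```bash
python3 -m pendant '[[0.003,0,-0.002,0,0,0,0],[0.005,0,-0.003,0,0,0,0],[0.005,0,-0.003,0,0,0,0],[0.005,0,-0.003,0,0,0,0],[0.005,0,-0.003,0,0,0,0]]'
python3 - <<'E'
from h import *
for i in range(2):
    cams.capture("top");o=bot.get_obs();d=o["eef_pos"][:2]-[.5714,.1111];print(1.75-((np.arctan2(d[1],d[0])+.1164+np.pi+1)%(2*np.pi)-1),np.abs(o["qvel"]).max(),o["contact_force"])
E
```

```text
time: 14.75
eef_pos: [0.4481, 0.1239, 0.0772]
tool_rot: [-3.131, -0.009, 3.024]
contact_force: [1.8, -4.2, -16.8]
finger_gap: 0.0226
grip_force: 60.1
1.736965827440832 0.0018320546565605564 [  1.43132042  -5.06629558 -16.79545123]
1.7369074650990015 0.002016296114751518 [  1.26768402  -4.14474774 -17.10729297]
```

Steady at q≈1.74 with the lever held at 60 N of grip. Handing in.

```bash
python3 -c "
from cell import bot
print(bot.close_job())"
```

```text
the job is handed in; nothing more can be done
None
```

I stood the ash block in the slot between the pencil marks and let go of it. I then swung the lever to about 1.74 rad, which pressed the block against the rail, and handed the job in at about 15 s, still gripping the knob; no verdict came back, and the pressing force wasn't measured.

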